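# Load the bushing and bring the bearing-ball tray over the surface plate

### The job

Gently lay the upright bushing on its side in the two V rests of the carrying tray (do not drop it in) and let go of it, then lift the tray, keeping the loose bearing ball in its shallow pocket and the bushing in its rests, and carry it over the dark stone surface plate for inspection. Finish while still holding the tray there in the gripper, still and level, its handle over the middle of the plate and its underside about a hand's breadth (some 10 cm) above the stone: do not set it down or let go. Leave the lathe chuck, the oil can and the hex key where they are.

Things in the scene. Friction and masses are not known exactly. Their poses are not given: they have to be found in the camera images.
- bushing_center (a point): Centre of the loose steel bushing, a plain round bar-like part 26 mm in diameter and 110 mm long, about 0.16 kg, with a dark bore at each end. It starts standing upright on the bench, so its centre is 55 mm up. The point's z axis is the bushing's own axis. Either end may point either way when it is laid.
- tray_handle (a point): Centre of the tray's grip bar: a dark steel arch over the tray's middle. The bar is 60 mm long along x, 12 mm thick along y, 20 mm high, its centre 60 mm above the tray's underside, on two legs at x = +-25 mm. Axes are the tray's: z up, x along the bar and the rests' trough, y towards the rests. The loaded tray balances under the bar within about 20 mm along y, 3 mm along x.
- tray_rests (a point): Where the bushing's centre is when it lies along the tray's x in the two V rests: 70 mm from the handle along +y, 48 mm above the tray's underside. The rests are 90 degree V's, 10 mm thick along x, 38 mm either side of this point (66 mm open between them, down to the tray floor, for fingers around the bushing's middle); they rise to this point's height, 37 mm across at the top.
- tray_pocket (a point): Where the ball's centre is when the ball rests in the middle of its pocket: 68 mm from the handle along the tray's -y, 17 mm above the tray's underside. The pocket is a black ring on the tray floor, 44 mm inside diameter with a rim only 3 mm high; the ball rolls freely inside it and rolls out over the rim if the tray tips by about 40 degrees, or by less when jerked.
- ball_center (a point): Centre of the loose steel bearing ball, 26 mm in diameter, 0.07 kg, in the tray's pocket. Its axes mean nothing.
- plate_top (a point): Centre of the top face of the fixed dark stone surface plate, 240 mm (x) by 180 mm (y) by 30 mm thick, lying on the bench. z up.
- tray: The loose carrying tray, bare aluminium, about 0.45 kg, standing flat on the bench: 140 mm along its x by 220 mm along its y, 4 mm floor, edge 12 mm high. Origin at the centre of its underside, axes as for the handle.
- bushing: The bushing itself; origin at the centre of the end it starts standing on, z along its axis.
- chuck: Bystander: a steel three-jaw lathe chuck lying face up, 120 mm in diameter, 63 mm high, 3 kg. Origin at the centre of its underside.
- oil_can: Bystander: a copper oil can with a thin spout, 72 mm in diameter, 120 mm high. Origin at the centre of its underside.
- hex_key: Bystander: an L-shaped dark steel hex key lying flat, 150 mm by 62 mm, 10 mm thick. Origin at the middle of the long arm's underside.
Not all that is in view belongs to the job. What is shaped like the bushing but brown is not meant.

How it is judged:
By the outcome, as a careful person would: the job done as asked, in the order asked, and still so for the second after the job is handed in, while the arm keeps its last pose, push and grip.
It also fails if it takes over 56 s, if anything falls off the work surface, if the arm or the gripper's body presses on something with over 40 N, if the wrist force passes 120 N, or if a joint passes its speed limit or range.

### The arm

A 6-joint arm with a two-finger parallel gripper is mounted at the origin on the work surface. World frame = base frame: x ahead of the robot, y to its left, z up, the work surface at z = 0. Lengths are in m, angles in rad, forces in N, time in s.
With the tool pointing down it reaches from about 0.3 to 0.775 m from the base axis. Payload 14.6 kg.
Tool frame: the origin (TCP) lies at the very end of the fingers, on their centre line; the grasp point (between the pads) lies 19 mm behind it; z points along the fingers, y is the line along which they close (so a half turn about z gives the same grasp; the last joint's range is limited). The gripper opens to 94 mm and grips with 3 to 60 N. Pads are 16 mm wide; open, the fingers measure 119 mm over their backs; the gripper's body (75 mm by 177 mm) begins 78 mm behind the grasp point.
Start: joints at [1.145, 0.3, 1.521, -0, 1.321, -0.067], TCP at [0.193, 0.515, 0.205] pointing down, gripper open.
Joint ranges: [-3.03, 3.03], [-0.79, 2.21], [0.23, 2.52], [-1.04, 4.18], [0, 3.07], [-2.55, 2.55]. Speed limits (rad/s): [2.22, 2.22, 2.57, 3.14, 3.14, 3.14].

### API

Orientations are given as [roll, pitch, yaw] about the fixed x, y, z axes, in that order (R = Rz(yaw) Ry(pitch) Rx(roll)).
In Python, from station import ctrl gives the robot as it stands.
- The arm moves only by the tool move_arm, never from a script. Its argument "increments" is a list of rows, each a list of 7 numbers: the opening, from 0 (shut) to 1 (fully open), then the shift along the tool's x, y, z in units of 50 mm (1.0 is 50 mm), then the turn, a rotation vector about the tool's x, y, z in rad. In form: [[claw, tx, ty, tz, rx, ry, rz], ...]. A call has 1 to 20 rows; each row shifts and turns the commanded pose from where the row before left it, along the tool's axes as they then stand; what a row does not reach is not made up. A row lasts 1/10 s, in which the tool goes at most 50 mm and 8.59 degrees, less where a joint would pass 70% of its speed; a pose out of reach is approached as far as the arm can. A call is refused whole if a number of a shift passes 1 or a number of a turn 0.15, either way. A call with a gripper value outside its range is refused whole. The fingers move at their own pace and stop on an object; "force" is the grip in N (left out, the last holds). Time passes only in rows, so rows that do not move let the fingers close. It gives the time, the measured TCP pose, the force, the opening and the grip force at its end, in the units of the state.
- ctrl.get_obs(): the state, without advancing time (a new reading comes with each control period).
- ctrl.camera(name): name is "side" or "top" or "wrist"; returns a dict with "color" (480x640x3 uint8, blue, green, red), "K" (3x3 intrinsics, pixels), "distortion" ([k1, k2, p1, p2, k3] as OpenCV has them; the pictures are not rectified), "pose" (4x4, takes a point from camera to world coordinates); the wrist camera has in their place "tool_from_camera" (4x4, takes a point from camera to tool coordinates, whose origin is the TCP and whose axes are the flange's). Camera axes: x right, y down, z forward; pixel columns grow to the right and rows downward; lengths in m; the calibration is good to about 2 mm. A picture is of the moment at which its call begins: read the wrist's pose just before it. There is no depth.
- ctrl.hand_in(): hands the job in; it is judged then, once.
Trained networks look in a picture, given as the dict that the camera call returned (one of the last four; its "shot" number tells which), for a name from the list of things; names that differ only in an ending like _2 or _b are one class to them, and where a whole thing is asked for, a point or a joint stands for the part that bears it (a point fixed in the world has none). Each returns a list of dicts, best first, with "conf" (0 to 1); they miss things now and then, are a little off and sometimes report something else, mostly with a low value. They report only what shows in the picture. A call takes as long as a camera call. They do not tell look-alikes from the thing itself.
- ctrl.cut_out(name, picture): "mask" (480x640 bool, what is visible of it) and "centre" ([row, column] in pixels, amid what is visible of it).
The state is a dict: "time_s": time; "qpos": joint angles; "joint_vel": joint speeds; "tau": joint torques, N m; "ee_pos": TCP position; "eef_rot": TCP orientation; "force": force on the tool from outside, world axes, zero at the start; "moment": the same for the moment, N m; "grip_width": finger opening in m; "grip_force": force on a finger pad.
Only numpy, scipy, OpenCV 4.12 (cv2) and the standard library are available. Lean on these libraries where they do the work, as an engineer would, in place of code of your own. Each camera call takes 0.05 s, during which the arm holds its last target. There are 200 camera calls.

## Working session

There is one attempt and no reset: what is moved stays moved. The work goes in short steps, Python scripts to look and compute and a tool call to move; the robot and the scene stay as the last step left them, time stands still between calls to the robot, and variables do not carry over. Pictures are saved under pics/ and viewed, at most 10 in all, crops included, and the job is handed in when it is done.

Besides the shell and the picture viewer there is one more tool, called after "Emit:" in YAML: its name, and indented under it one key for each argument. move_arm: Moves the arm, as the interface text tells. Its arguments: {"type":"object","properties":{"increments":{"type":"array","items":{"type":"array","items":{"type":"number"}}},"force":{"type":"number"}},"required":["increments"]}

```bash
mkdir -p pics; ls
cat > h.py <<'E'
import numpy as np, cv2
from station import ctrl
from scipy.spatial.transform import Rotation as R
def tool():
    o=ctrl.get_obs(); T=np.eye(4); T[:3,:3]=R.from_euler('xyz',o['eef_rot']).as_matrix(); T[:3,3]=o['ee_pos']; return T
def shot(n):
    T=tool(); p=ctrl.camera(n)
    p['P']=p['pose'] if n!='wrist' else T@p['tool_from_camera']
    return p
def at(p,rc,z):
    "pixel row,col -> world point at height z"
    u=cv2.undistortPoints(np.array([[[rc[1],rc[0]]]],float),p['K'],np.array(p['distortion'],float))[0,0]
    d=p['P'][:3,:3]@np.array([u[0],u[1],1]); c=p['P'][:3,3]
    return c+d*(z-c[2])/d[2]
def proj(p,X):
    W=np.linalg.inv(p['P']); q=np.atleast_2d(X)@W[:3,:3].T+W[:3,3]
    return cv2.projectPoints(q,np.zeros(3),np.zeros(3),p['K'],np.array(p['distortion'],float))[0][:,0]
E
python3 - <<'E'
from h import *
o=ctrl.get_obs(); print(o)
H=dict(bushing_center=.055,tray_handle=.06,tray_rests=.048,tray_pocket=.017,ball_center=.017,plate_top=.03)
for n in ('top','side'):
    p=shot(n); cv2.imwrite(f'pics/{n}0.png',p['color']); print(n,p['P'][:3,3])
    for k,z in H.items():
        for d in ctrl.cut_out(k,p)[:3]: print(k,round(d['conf'],2),np.round(d['centre']),d['mask'].sum(),at(p,d['centre'],z).round(3))
E
```

```text
pics
{'time_s': 0.0, 'qpos': array([ 1.14539570e+00,  3.00447484e-01,  1.52160724e+00, -2.62182894e-07,
        1.32073624e+00, -6.65686838e-02]), 'joint_vel': array([ 0.0010772 , -0.00119249,  0.00152798, -0.00088308, -0.00068616,
        0.00099996]), 'tau': array([-1.62751392e-03, -5.31807268e+01, -3.52738488e+01,  7.07937218e-02,
        2.43371405e-02, -1.50975757e-04]), 'ee_pos': array([0.19301884, 0.51471533, 0.20488823]), 'eef_rot': array([-3.14039697e+00, -7.94580025e-05,  2.78276073e+00]), 'force': array([ 0.40437574, -0.05199691,  0.31035732]), 'moment': array([0.00144321, 0.01679966, 0.04187982]), 'grip_force': 0.0, 'grip_width': 0.09437306628202274}
top [0.56646115 0.00647344 1.06187873]
bushing_center 0.63 [251. 365.] 148 [ 0.613 -0.097  0.055]
bushing_center 0.48 [295. 327.] 124 [ 0.511 -0.012  0.055]
tray_handle 0.57 [312. 432.] 5313 [ 0.474 -0.251  0.06 ]
tray_rests 0.64 [308. 433.] 5175 [ 0.485 -0.257  0.048]
plate_top 0.81 [292. 220.] 7896 [0.51  0.238 0.03 ]
side [ 0.45033248 -0.6600455   0.62033202]
bushing_center 0.89 [286. 318.] 835 [ 0.612 -0.098  0.055]
bushing_center 0.86 [244. 313.] 608 [0.634 0.01  0.055]
bushing_center 0.69 [267. 252.] 799 [ 0.516 -0.021  0.055]
tray_handle 0.73 [416. 259.] 13409 [ 0.474 -0.307  0.06 ]
tray_handle 0.49 [182. 346.] 2020 [0.755 0.185 0.06 ]
tray_rests 0.7 [415. 259.] 13451 [ 0.475 -0.299  0.048]
tray_pocket 0.88 [413. 261.] 13575 [ 0.48  -0.277  0.017]
ball_center 0.61 [451. 280.] 355 [ 0.493 -0.337  0.017]
ball_center 0.57 [265. 251.] 804 [0.52  0.027 0.017]
ball_center 0.46 [243. 402.] 1546 [0.815 0.01  0.017]
plate_top 0.89 [205. 225.] 6503 [0.499 0.215 0.03 ]
```

View pics/top0.png

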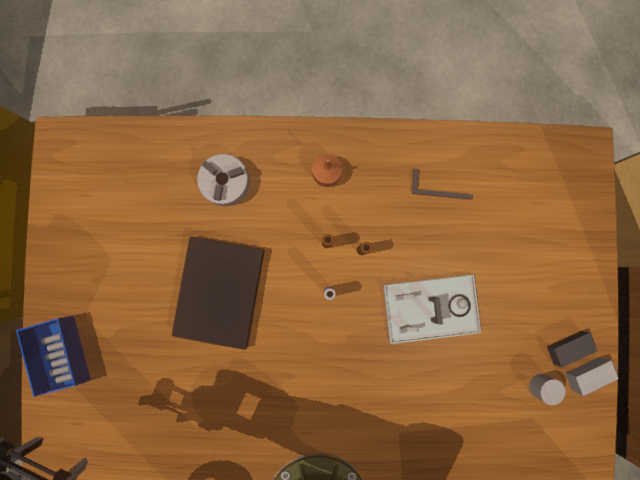

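View pics/side0.png

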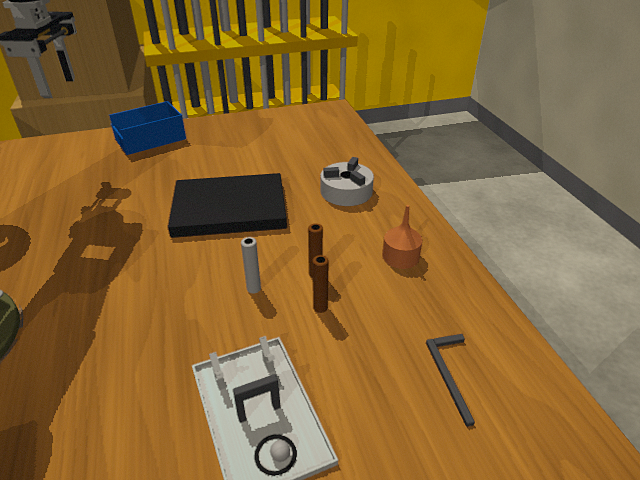

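The steel-grey upright bushing is at top (294,330) and side (267,252). The brown look-alikes are at side (318,283) and (315,250), top (363,248) and (327,240). Only the grey one fits. The tray is at top (433,308), with its rests towards world +y and the ball and pocket towards -y. The plate is at top (220,292).

```bash
cat > meas.py <<'E'
from h import *
def rect(p,mask,z):
    c=max(cv2.findContours(mask.astype('u1'),0,2)[0],key=cv2.contourArea)[:,0]
    w=np.array([at(p,(y,x),z)[:2] for x,y in c],'f4')
    (cx,cy),s,a=cv2.minAreaRect(w); return (cx,cy),s,a
E
python3 - <<'E'
from meas import *
p=shot('top')
for n,z in (('tray',.008),('plate_top',.03)):
    for d in ctrl.cut_out(n,p)[:1]: print(n,d['conf'],np.round(rect(p,d['mask'],z),4) if 0 else rect(p,d['mask'],z))
s=shot('side')
# bushing: ring (top face z=.11) top view + side mask
print('top ring',at(p,(294,330),.11))
for d in ctrl.cut_out('bushing',s)[:3]:
    r,c=np.nonzero(d['mask']); print(d['conf'],d['centre'],at(s,d['centre'],.055), s['color'][d['mask']].mean(0))
a=cv2.resize(s['color'][220:320,220:350],None,fx=4,fy=4,interpolation=2)
cv2.imwrite('pics/crop.png',a)
T=tool();print(T.round(3)); w=ctrl.camera('wrist'); print(w['tool_from_camera'].round(3))
E
```

```text
tray 0.9 ((0.4788874089717865, -0.2665513753890991), (0.14275814592838287, 0.2240649312734604), 7.2389750480651855)
plate_top 0.95 ((0.509062647819519, 0.2456296980381012), (0.18329885601997375, 0.2401983141899109), 80.97978210449219)
top ring [ 0.51579137 -0.01739651  0.11      ]
0.89 [262.4, 248.5] [ 0.51262053 -0.0076465   0.055     ] [ 86.5508982   94.7497006  101.06826347]
0.55 [282.9, 319.0] [ 0.61636271 -0.0910347   0.055     ] [13.64134078 37.59888268 67.42346369]
0.55 [242.7, 312.6] [0.63466336 0.01404224 0.055     ] [12.61883408 34.66143498 63.30044843]
[[-0.936  0.351  0.     0.193]
 [ 0.351  0.936  0.     0.515]
 [-0.     0.    -1.     0.205]
 [ 0.     0.     0.     1.   ]]
[[-0.001 -0.96  -0.279  0.081]
 [ 1.    -0.001 -0.     0.001]
 [ 0.    -0.279  0.96  -0.18 ]
 [ 0.     0.     0.     1.   ]]
```

View pics/crop.png

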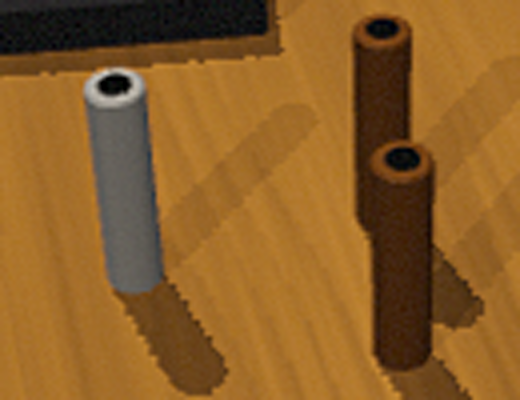

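The crop confirms that the left one at side (267,252) is steel grey and the other two are brown. I'll move above it, turning the tool so its x axis points outward.

Emit:
move_arm:
  increments:
    - [1,-0.5,-0.5225,0,0,0,0]
    - [1,-0.5,-0.5225,0,0,0,0]
    - [1,-0.5,-0.5225,0,0,0,0]
    - [1,-0.5,-0.5225,0,0,0,0]
    - [1,-0.5,-0.5225,0,0,0,0]
    - [1,-0.5,-0.5225,0,0,0,0]
    - [1,-0.5,-0.5225,0,0,0,0]
    - [1,-0.5,-0.5225,0,0,0,0]
    - [1,-0.5,-0.5225,0,0,0,0]
    - [1,-0.5,-0.5225,0,0,0,0]
    - [1,-0.5,-0.5225,0,0,0,0]
    - [1,-0.5,-0.5225,0,0,0,0]
    - [1,-0.5,-0.5225,0,0,0,0]
    - [1,-0.5,-0.5225,0,0,0,0]
    - [1,-0.5,-0.5225,0,0,0,0]
    - [1,-0.5,-0.5225,0,0,0,0]

```text
time_s: 2.6
ee_pos: [0.4213, -0.0184, 0.2056]
eef_rot: [3.141, 0.001, 2.783]
force: [0.9, -0.2, -1.1]
grip_width: 0.0942
grip_force: 0.0
```

Emit:
move_arm:
  increments:
    - [1,0,0,0,0,0,0.1465]
    - [1,0,0,0,0,0,0.1465]
    - [1,0,0,0,0,0,0.1465]
    - [1,0,0,0,0,0,0.1465]
    - [1,0,0,0,0,0,0.1465]
    - [1,0,0,0,0,0,0.1465]
    - [1,0,0,0,0,0,0.1465]
    - [1,0,0,0,0,0,0.1465]
    - [1,0,0,0,0,0,0.1465]
    - [1,0,0,0,0,0,0.1465]
    - [1,0,0,0,0,0,0.1465]
    - [1,0,0,0,0,0,0.1465]
    - [1,0,0,0,0,0,0.1465]
    - [1,0,0,0,0,0,0.1465]
    - [1,0,0,0,0,0,0.1465]
    - [1,0,0,0,0,0,0.1465]
    - [1,0,0,0,0,0,0.1465]
    - [1,0,0,0,0,0,0.1465]
    - [1,0,0,0,0,0,0.1465]
    - [1,0,0,0,0,0,0]

```text
time_s: 4.6
ee_pos: [0.4209, -0.0169, 0.2055]
eef_rot: [-3.142, -0.0, -0.003]
force: [0.2, 0.4, 0.2]
grip_width: 0.0941
grip_force: 0.0
```

Emit:
move_arm:
  increments:
    - [1,0,0,0,0,0.1455,0]
    - [1,0,0,0,0,0.1455,0]
    - [1,0,0,0,0,0.1455,0]
    - [1,0,0,0,0,0.1455,0]
    - [1,0,0,0,0,0.1455,0]
    - [1,0,0,0,0,0.1455,0]
    - [1,0,0,0,0,0,0]

```text
time_s: 5.3
ee_pos: [0.4205, -0.014, 0.2044]
eef_rot: [-3.137, -0.834, 0.007]
force: [0.5, -0.2, -0.6]
grip_width: 0.0938
grip_force: 0.0
```

```bash
cat >> h.py <<'E'
def to(target_g):
    "tool-frame shift (units of 50 mm) to bring grasp point to target"
    T=tool(); g=T[:3,3]-.019*T[:3,2]; return (T[:3,:3].T@(np.array(target_g)-g)/.05).round(3)
E
python3 - <<'E'
from h import *
o=ctrl.get_obs(); print(o['time_s'],o['qpos'].round(3),tool().round(3))
w=shot('wrist'); cv2.imwrite('pics/w1.png',w['color'])
print('K',w['K'][0,0])
for d in ctrl.cut_out('bushing',w)[:3]: print(d['conf'],d['centre'],at(w,d['centre'],.055),w['color'][d['mask']].mean(0))
print('exp',proj(w,[[.515,-.017,.11],[.515,-.017,.0],[.515,-.017,.055]]))
print(to([.515,-.017,.055]))
E
```

```text
5.3 [-0.243 -0.42   2.417  0.537  0.376  0.896] [[ 0.672  0.011  0.74   0.42 ]
 [ 0.005 -1.     0.01  -0.014]
 [ 0.74  -0.003 -0.672  0.204]
 [ 0.     0.     0.     1.   ]]
K 336.00806879337216
0.94 [253.6, 326.5] [ 0.52590084 -0.01982828  0.055     ] [115.99594868 135.12356516 155.29237002]
0.93 [173.0, 321.7] [ 0.64645618 -0.01369225  0.055     ] [ 37.57368421  66.14661654 108.26090226]
0.61 [184.7, 382.9] [ 0.62701957 -0.091994    0.055     ] [ 38.24316748  68.03153469 111.18570427]
exp [[324.42493572 235.83398577]
 [323.5889209  282.7084801 ]
 [323.95395856 262.2190458 ]]
[-0.977  0.08   3.789]
```

View pics/w1.png

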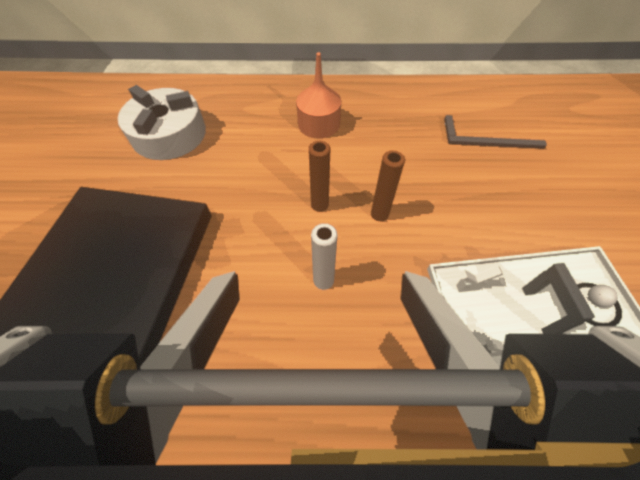

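The wrist picture shows the grey bushing centred between the fingers, its ring at (324,233) and base at (325,285). This agrees with the estimate.

Emit:
move_arm:
  increments:
    - [1,-0.1,0.02,0.4,0,0,0]
    - [1,-0.1,0.02,0.4,0,0,0]
    - [1,-0.1,0.02,0.4,0,0,0]
    - [1,-0.1,0.02,0.4,0,0,0]
    - [1,-0.15,0,0.2,0,0,0]
    - [1,-0.15,0,0.2,0,0,0]
    - [1,-0.1,0,0.2,0,0,0]
    - [1,-0.1,0,0,0,0,0]

```text
time_s: 6.2
ee_pos: [0.4705, -0.0146, 0.1102]
eef_rot: [-3.127, -0.837, 0.005]
force: [0.8, 0.0, 0.3]
grip_width: 0.0939
grip_force: 0.0
```

Run:
```python
from h import *
o=ctrl.get_obs(); print(o['qpos'].round(3),o['eef_rot'])
w=shot('wrist')
for d in ctrl.cut_out('bushing',w)[:2]:
    r,c=np.nonzero(d['mask']); t=r.argmin(); print(d['conf'],d['centre'],r.min(),r.max(),c.min(),c.max())
for X in ([.515,-.017],):
    print(proj(w,[X+[z] for z in (.11,.055,0)]).round(1))
print(to([.515,-.017,.055]))
```

```text
[-0.209 -0.022  2.408  1.946  0.186 -0.526] [-3.1268998  -0.8374685   0.00534951]
0.77 [143.0, 320.7] 97 198 304 333
0.65 [157.7, 406.7] 109 210 386 438
[[325.1 224.4]
 [324.8 263.6]
 [324.6 291.1]]
[-0.212  0.072  1.792]
```

Emit:
move_arm:
  increments:
    - [1,-0.03,0.01,0.2,0,0,0]
    - [1,-0.03,0.01,0.2,0,0,0]
    - [1,-0.03,0.01,0.2,0,0,0]
    - [1,-0.03,0.01,0.2,0,0,0]
    - [1,-0.03,0.01,0.2,0,0,0]
    - [1,-0.03,0.01,0.2,0,0,0]
    - [1,0,0,0,0,0,0]

```text
time_s: 7.0
ee_pos: [0.5084, -0.017, 0.0632]
eef_rot: [-3.127, -0.837, 0.004]
force: [-0.8, 1.1, -0.3]
grip_width: 0.0944
grip_force: 0.0
```

Run:
```python
from h import *
o=ctrl.get_obs(); print(o['qpos'].round(3),o['eef_rot'])
w=shot('wrist')
for d in ctrl.cut_out('bushing_center',w)[:3]:
    r,c=np.nonzero(d['mask']); print(d['conf'],d['centre'],r.min(),r.max(),c.min(),c.max(),w['color'][d['mask']].mean(0))
print(proj(w,[[.515,-.017,z] for z in (.11,.055,0)]).round(1))
print(to([.515,-.017,.055]))
cv2.imwrite('pics/w2.png',w['color'])
```

```text
[-0.19   0.205  2.335  2.521  0.274 -1.099] [-3.12691115 -0.83737395  0.00362154]
0.79 [130.5, 313.3] 71 198 294 331 [ 35.37671233  62.4175636  103.03669276]
0.78 [140.6, 426.3] 83 213 394 465 [ 36.22012712  65.12033898 107.39851695]
0.63 [261.1, 319.9] 210 325 292 345 [113.15373322 129.51321309 145.46665268]
[[320.  235. ]
 [320.7 283.2]
 [321.2 313.6]]
[-0.029  0.     0.606]
```

View pics/w2.png

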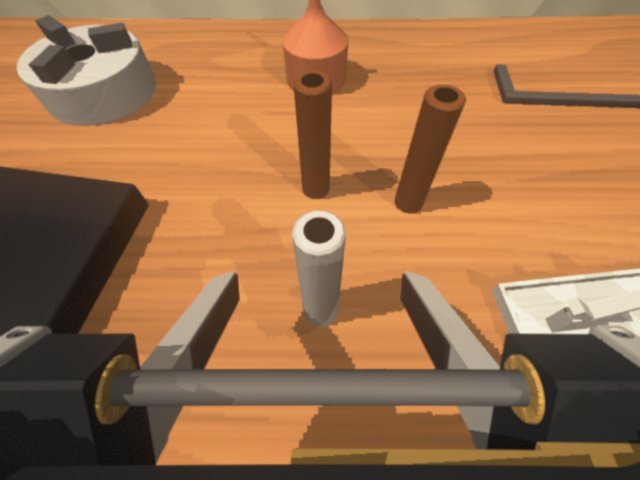

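The grey bushing is centred between the fingers, its ring at (319,231). I'll advance and grip.

Emit:
move_arm:
  increments:
    - [1,0,0,0.16,0,0,0]
    - [1,0,0,0.16,0,0,0]
    - [1,0,0,0.16,0,0,0]
    - [1,0,0,0.16,0,0,0]
    - [1,0,0,0,0,0,0]
    - [0.15,0,0,0,0,0,0]
    - [0.15,0,0,0,0,0,0]
    - [0.15,0,0,0,0,0,0]
    - [0.15,0,0,0,0,0,0]
    - [0.15,0,0,0,0,0,0]
    - [0.15,0,0,0,0,0,0]
    - [0.15,0,0,0,0,0,0]
  force: 30

```text
time_s: 8.3
ee_pos: [0.5306, -0.0171, 0.0417]
eef_rot: [-3.128, -0.836, 0.002]
force: [-0.4, 0.2, -0.9]
grip_width: 0.0415
grip_force: 0.0
```

Emit:
move_arm:
  increments:
    - [0.05,0,0,0,0,0,0]
    - [0.05,0,0,0,0,0,0]
    - [0.05,0,0,0,0,0,0]
    - [0.05,0,0,0,0,0,0]
    - [0.05,0,0,0,0,0,0]

```text
time_s: 8.8
ee_pos: [0.5306, -0.0171, 0.0417]
eef_rot: [-3.128, -0.836, 0.002]
force: [0.4, 1.1, -0.3]
grip_width: 0.0255
grip_force: 30.0
```

Emit:
move_arm:
  increments:
    - [0.05,0.2,0,-0.18,0,0,0]
    - [0.05,0.2,0,-0.18,0,0,0]
    - [0.05,0.1,0,-0.26,0,0,0]
    - [0.05,0.1,0,-0.26,0,0,0]
    - [0.05,0.1,0,-0.26,0,0,0]
    - [0.05,0.1,0,-0.26,0,0,0]
    - [0.05,0.1,0,-0.26,0,0,0]
    - [0.05,0.1,0,-0.26,0,0,0]
    - [0.05,0,0,-0.26,0,0,0]
    - [0.05,0,0,-0.26,0,0,0]
    - [0.05,0,0,-0.26,0,0,0]
    - [0.05,0,0,-0.26,0,0,0]
    - [0.05,0,0,-0.26,0,0,0]
    - [0.05,0,0,0,0,0,0]

```text
time_s: 10.2
ee_pos: [0.4465, -0.0192, 0.1835]
eef_rot: [-3.127, -0.838, 0.003]
force: [0.1, 0.1, -0.9]
grip_width: 0.0252
grip_force: 30.0
```

Emit:
move_arm:
  increments:
    - [0.05,0,0,0,0,-0.12,0]
    - [0.05,0,0,0,0,-0.12,0]
    - [0.05,0,0,0,0,-0.12,0]
    - [0.05,0,0,0,0,-0.12,0]
    - [0.05,0,0,0,0,-0.12,0]
    - [0.05,0,0,0,0,-0.12,0]
    - [0.05,0,0,0,0,0,0]

```text
time_s: 10.9
ee_pos: [0.4493, -0.0156, 0.1822]
eef_rot: [-3.123, -0.162, 0.021]
force: [-0.4, 0.4, -1.9]
grip_width: 0.0255
grip_force: 30.0
```

Run:
```python
from h import *
o=ctrl.get_obs(); print(o['time_s'],o['qpos'].round(3),o['ee_pos'],o['eef_rot'],o['grip_force'],o['force'])
w=shot('wrist'); cv2.imwrite('pics/w3.png',w['color'])
for n in ('tray_handle','tray_rests','tray_pocket','ball_center','tray','bushing'):
    for d in ctrl.cut_out(n,w)[:2]: print(n,d['conf'],d['centre'],d['mask'].sum())
```

```text
10.9 [-1.430e-01  1.000e-03  1.930e+00  5.200e-02  1.054e+00  1.382e+00] [ 0.44932717 -0.01555608  0.18217157] [-3.12254203 -0.16184533  0.02140956] 29.999557435512543 [-0.35438767  0.38803015 -1.94839894]
tray_handle 0.87 [223.5, 546.5] 24863
tray_rests 0.74 [227.8, 545.2] 24569
tray_pocket 0.84 [224.7, 544.0] 24732
ball_center 0.58 [209.2, 632.0] 374
tray 0.95 [223.3, 543.2] 24515
tray 0.35 [209.9, 633.1] 352
bushing 0.74 [55.8, 420.0] 2564
bushing 0.59 [275.7, 320.8] 6337
```

Emit:
move_arm:
  increments:
    - [0.05,0.04,0.15,0,0,0,0]
    - [0.05,0.04,0.3,0,0,0,0]
    - [0.05,0.04,0.3,0,0,0,0]
    - [0.05,0.04,0.3,0,0,0,0]
    - [0.05,0.04,0.3,0,0,0,0]
    - [0.05,0.04,0.3,0,0,0,0]
    - [0.05,0.04,0.3,0,0,0,0]
    - [0.05,0.04,0.3,0,0,0,0]
    - [0.05,0.04,0.3,0,0,0,0]
    - [0.05,0.04,0.3,0,0,0,0]
    - [0.05,0.04,0.3,0,0,0,0]
    - [0.05,0.04,0.3,0,0,0,0]
    - [0.05,0,0.15,0,0,0,0]

```text
time_s: 12.55
ee_pos: [0.4756, -0.1971, 0.1837]
eef_rot: [-3.125, -0.165, 0.019]
force: [0.6, 0.9, -1.5]
grip_width: 0.0254
grip_force: 30.0
```

Emit:
move_arm:
  increments:
    - [0.05,0,0,0,0,0,-0.1]
    - [0.05,0,0,0,0,-0.12,0]
    - [0.05,0,0,0,0,-0.12,0]
    - [0.05,0,0,0,0,-0.12,0]
    - [0.05,0,0,0,0,-0.12,0]
    - [0.05,0,0,0,0,-0.12,0]
    - [0.05,0,0,0,0,-0.12,0]
    - [0.05,0,0,0,0,-0.12,0]
    - [0.05,0,0,0,0,-0.05,0]
    - [0.05,0,0,0,0,0,0]

```text
time_s: 13.55
ee_pos: [0.4757, -0.1954, 0.1821]
eef_rot: [-3.139, 0.727, 0.123]
force: [0.8, 0.6, -0.3]
grip_width: 0.0254
grip_force: 30.0
```

Run:
```python
from meas import *
o=ctrl.get_obs(); print(o['time_s'],o['qpos'].round(3),o['ee_pos'],o['eef_rot'],o['grip_force'],o['force'])
print(tool().round(3))
w=shot('wrist'); cv2.imwrite('pics/w3.png',w['color'])
for n in ('tray_handle','tray_rests','ball_center','tray','bushing'):
    for d in ctrl.cut_out(n,w)[:2]: print(n,d['conf'],d['centre'],d['mask'].sum())
s=shot('side'); cv2.imwrite('pics/s3.png',s['color'])
cv2.imwrite('pics/c3.png',np.hstack([cv2.resize(w['color'],(400,300)),cv2.resize(s['color'][230:470,100:420],(400,300))]))
```

```text
13.55 [-0.314  0.662  1.209 -0.303  1.934  1.124] [ 0.4757211  -0.19543292  0.18210001] [-3.13905229  0.72718078  0.12347361] 29.999297261238098 [ 0.75973141  0.56826245 -0.34383305]
[[ 0.741  0.121 -0.66   0.476]
 [ 0.092 -0.993 -0.079 -0.195]
 [-0.665 -0.002 -0.747  0.182]
 [ 0.     0.     0.     1.   ]]
tray_handle 0.8 [77.3, 405.6] 42454
tray_rests 0.93 [78.0, 405.8] 42097
ball_center 0.74 [103.1, 490.5] 959
tray 0.79 [79.1, 405.4] 42168
bushing 0.94 [274.2, 320.6] 6337
```

View pics/c3.png

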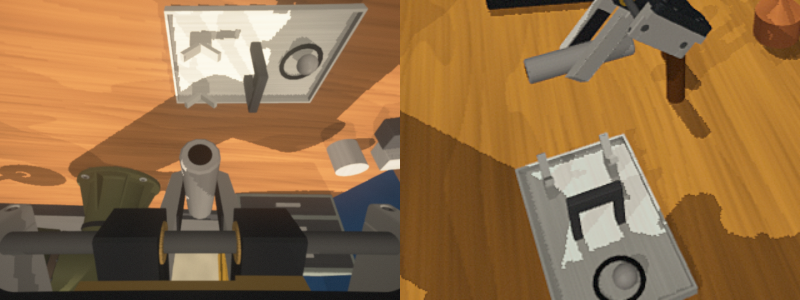

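Run:
```python
from meas import *
for n in ('wrist','side'):
    p=shot(n)
    d=ctrl.cut_out('tray',p)[0]
    print(n,rect(p,d['mask'],.011))
    b=ctrl.cut_out('ball_center',p)[0]; print('ball',b['conf'],at(p,b['centre'],.017))
    # model overlay
    c=np.array([.479,-.267]); a=np.radians(7.2); M=np.array([[np.cos(a),-np.sin(a)],[np.sin(a),np.cos(a)]])
    pts=[(sx*.07,sy*.11,.012) for sx,sy in ((1,1),(1,-1),(-1,-1),(-1,1))]+[(-.03,0,.07),(.03,0,.07)]+[(sx*.038,.07+sy*.0185,.048) for sx in(1,-1) for sy in(1,-1)]
    X=[[*(c+M@q[:2]),q[2]] for q in pts]; im=p['color'].copy()
    for q in proj(p,X): cv2.circle(im,tuple(int(v) for v in q.round()),2,(0,0,255),-1)
    cv2.imwrite(f'pics/o_{n}.png',im)
    if n=='wrist': A=cv2.resize(im[0:200,230:630],(800,400))
    else: B=cv2.resize(im[320:480,180:345],None,fx=2,fy=1.25)
    if n=='side': cv2.imwrite('pics/ov.png',np.vstack([A,cv2.copyMakeBorder(B,0,0,0,800-B.shape[1],0)]))
```

```text
wrist ((0.4717106819152832, -0.2667160928249359), (0.16675299406051636, 0.2218603491783142), 7.074246883392334)
ball 0.75 [ 0.49503406 -0.33728267  0.017     ]
side ((0.4774312674999237, -0.2631174921989441), (0.14072920382022858, 0.23569419980049133), 7.191772937774658)
ball 0.56 [ 0.49302957 -0.33899816  0.017     ]
```

View pics/ov.png

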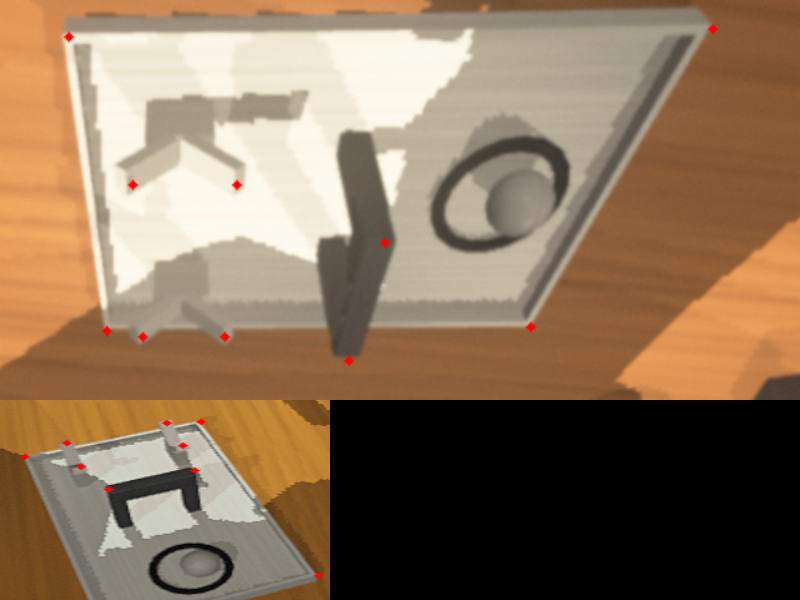

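The model overlay fits the tray in both views, with the rest tips, bar ends and corners all within a few pixels. I'll descend to about 10 mm above the rests.

Run:
```python
from h import *
print(to([.4702,-.1975,.060]), to([.4702,-.1975,.12]), tool()[:3,:3].T@[0,0,-.02])
```

```text
[1.56  0.023 2.308] [0.765 0.023 1.409] [1.32487787e-02 5.38357465e-06 1.49823174e-02]
```

Emit:
move_arm:
  increments:
    - [0.05,0.13,0.002,0.192,0,-0.008,0]
    - [0.05,0.13,0.002,0.192,0,0,0]
    - [0.05,0.13,0.002,0.192,0,0,0]
    - [0.05,0.13,0.002,0.192,0,0,0]
    - [0.05,0.13,0.002,0.192,0,0,0]
    - [0.05,0.13,0.002,0.192,0,0,0]
    - [0.05,0.13,0.002,0.192,0,0,0]
    - [0.05,0.13,0.002,0.192,0,0,0]
    - [0.05,0.13,0.002,0.192,0,0,0]
    - [0.05,0.13,0.002,0.192,0,0,0]
    - [0.05,0.13,0.002,0.192,0,0,0]
    - [0.05,0.13,0.002,0.192,0,0,0]
    - [0.05,0,0,0,0,0,0]

```text
time_s: 15.5
ee_pos: [0.456, -0.1989, 0.0444]
eef_rot: [-3.14, 0.735, 0.122]
force: [-0.3, -0.2, -1.9]
grip_width: 0.0254
grip_force: 30.0
```

```bash
cat > ov.py <<'E'
from h import *
c=np.array([.479,-.267]); a=np.radians(7.2); M=np.array([[np.cos(a),-np.sin(a)],[np.sin(a),np.cos(a)]])
def look(fn):
    T=tool(); print(to([.4702,-.1975,.048])); g=T[:3,3]-.019*T[:3,2]
    print('g',g.round(4),ctrl.get_obs()['eef_rot'],ctrl.get_obs()['force'])
    w=shot('wrist'); s=shot('side')
    ax=np.array([np.cos(.7357),0,-np.sin(.7357)]) if 0 else np.array([np.cos(T_yaw(T)),np.sin(T_yaw(T)),0])
    out=[]
    for p in (w,s):
        im=p['color'].copy()
        for q in proj(p,[g+.055*ax,g-.055*ax]): cv2.circle(im,tuple(int(v) for v in q.round()),2,(255,0,0),-1)
        X=[[*(c+M@[sx*.038,.07+sy*.0185]),.048] for sx in(1,-1) for sy in(1,-1)]
        for q in proj(p,X): cv2.circle(im,tuple(int(v) for v in q.round()),2,(0,0,255),-1)
        out.append(im)
    cv2.imwrite(fn,np.hstack([cv2.resize(out[0][80:400,180:500],(400,400)),cv2.resize(out[1][300:480,160:340],(400,400))]))
def T_yaw(T): return np.arctan2(T[1,0],T[0,0])
E
python3 -c "
from ov import *
look('pics/l1.png')"
```

```text
[0.163 0.006 0.135]
g [ 0.4686 -0.1974  0.0585] [-3.13956975  0.73456004  0.1222553 ] [-0.25407129 -0.1824952  -1.90579088]
```

View pics/l1.png

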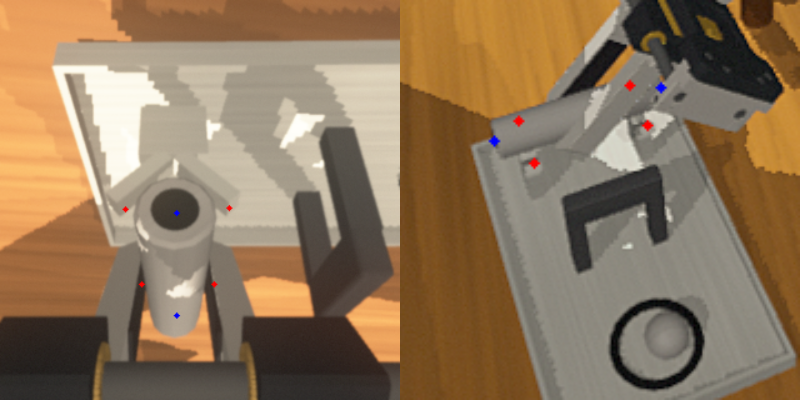

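The bushing is centred over both V's in the wrist view and its ends match the prediction. Descending slowly.

Emit:
move_arm:
  increments:
    - [0.05,0.028,0.001,0.022,0,0,0]
    - [0.05,0.028,0.001,0.022,0,0,0]
    - [0.05,0.028,0.001,0.022,0,0,0]
    - [0.05,0.02,0.001,0.022,0,0,0]
    - [0.05,0.013,0,0.014,0,0,0]
    - [0.05,0,0,0,0,0,0]

```text
time_s: 16.2
ee_pos: [0.4577, -0.1992, 0.0381]
eef_rot: [-3.141, 0.733, 0.121]
force: [-0.5, 0.4, -1.3]
grip_width: 0.0257
grip_force: 30.0
```

Emit:
move_arm:
  increments:
    - [0.05,0.01,0,0.01,0,0,0]
    - [0.05,0.01,0,0.01,0,0,0]
    - [0.05,0,0,0,0,0,0]

```text
time_s: 16.5
ee_pos: [0.4578, -0.1992, 0.0368]
eef_rot: [-3.141, 0.732, 0.121]
force: [-0.3, -0.5, -1.6]
grip_width: 0.0254
grip_force: 30.0
```

```bash
python3 -c "
from h import *
o=ctrl.get_obs();print(o['force'],o['moment'],to([.4702,-.1975,.048]))"
```

```text
[-0.25138954 -0.51540939 -1.56295009] [ 0.07824678 -0.35758315  0.01667027] [ 0.035 -0.003  0.046]
```

Emit:
move_arm:
  increments:
    - [0.05,0.011,0,0.012,0,0,0]
    - [0.05,0.011,0,0.012,0,0,0]
    - [0.05,0,0,0,0,0,0]

```text
time_s: 16.8
ee_pos: [0.4579, -0.1991, 0.0353]
eef_rot: [-3.141, 0.732, 0.121]
force: [-0.9, 0.6, -0.5]
grip_width: 0.0255
grip_force: 30.0
```

Emit:
move_arm:
  increments:
    - [0.05,0.007,0,0.008,0,0,0]
    - [0.05,0.007,0,0.008,0,0,0]
    - [0.05,0,0,0,0,0,0]

```text
time_s: 17.1
ee_pos: [0.4579, -0.1991, 0.035]
eef_rot: [-3.141, 0.733, 0.121]
force: [-1.3, 3.3, 8.0]
grip_width: 0.0255
grip_force: 30.0
```

Emit:
move_arm:
  increments:
    - [0.05,0.003,0,0.004,0,0,0]
    - [0.05,0,0,0,0,0,0]
    - [0.05,0,0,0,0,0,0]
  force: 5

```text
time_s: 17.4
ee_pos: [0.4579, -0.1989, 0.034]
eef_rot: [-3.141, 0.732, 0.122]
force: [0.3, 5.0, 3.9]
grip_width: 0.0257
grip_force: 5.0
```

Emit:
move_arm:
  increments:
    - [0.3,0,0,0,0,0,0]
    - [0.35,0,0,0,0,0,0]
    - [0.4,0,0,0,0,0,0]
    - [0.5,0,0,0,0,0,0]
    - [0.55,0,0,0,0,0,0]
    - [0.55,0,0,0,0,0,0]
    - [0.55,0,0,0,0,0,0]
    - [0.55,0,0,0,0,0,0]

```text
time_s: 18.2
ee_pos: [0.4578, -0.1992, 0.0339]
eef_rot: [-3.141, 0.732, 0.121]
force: [0.4, 0.1, 0.7]
grip_width: 0.0517
grip_force: 0.0
```

```bash
python3 -c "
from ov import *
look('pics/l2.png')"
```

```text
[-0.003 -0.004  0.003]
g [ 0.4704 -0.1977  0.048 ] [-3.14117312  0.73225659  0.12127755] [0.42746346 0.11502061 0.71336061]
```

View pics/l2.png

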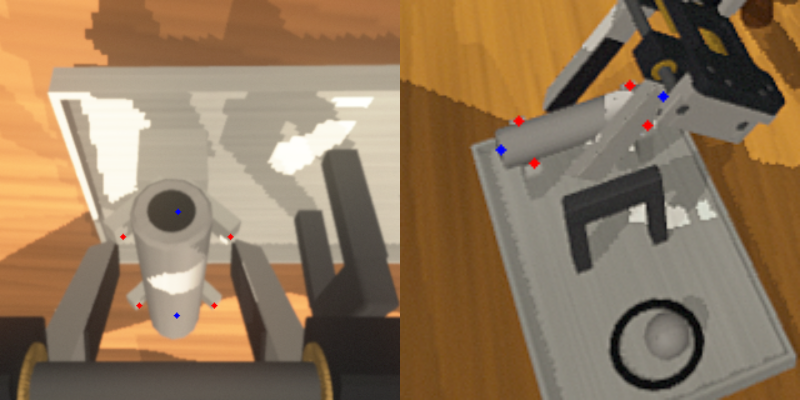

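The bushing lies in both V's and the fingers are clear. Retracting along the tool axis, then turning the tool upright.

Emit:
move_arm:
  increments:
    - [0.55,0,0,-0.1,0,0,0]
    - [0.55,0,0,-0.2,0,0,0]
    - [0.55,0,0,-0.3,0,0,0]
    - [0.55,0,0,-0.4,0,0,0]
    - [0.55,0,0,-0.5,0,0,0]
    - [0.55,0,0,-0.5,0,0,0]
    - [0.55,0,0,-0.4,0,0,0]
    - [0.55,0,0,-0.2,0,0.12,0]
    - [0.55,0,0,0,0,0.12,0]
    - [0.55,0,0,0,0,0.12,0]
    - [0.55,0,0,0,0,0.12,0]
    - [0.55,0,0,0,0,0.12,0]
    - [0.55,0,0,0,0,0.132,0]
    - [0.55,0,0,0,0,0,-0.004]
    - [0.55,0,0,0,0,0,0]

```text
time_s: 19.8
ee_pos: [0.5443, -0.1889, 0.1317]
eef_rot: [3.141, 0.001, 0.125]
force: [0.6, 0.2, 0.2]
grip_width: 0.0515
grip_force: 0.0
```

Run:
```python
from h import *
o=ctrl.get_obs();print(o['time_s'],o['eef_rot'],o['ee_pos'],o['qpos'].round(2)); print(to([.479,-.267,.10]))
w=shot('wrist'); cv2.imwrite('pics/w5.png',w['color'])
```

```text
19.8 [3.14142074e+00 1.42858232e-03 1.25038999e-01] [ 0.54428775 -0.18893437  0.13171073] [-0.4   0.43  1.53 -0.    1.19  1.05]
[-1.489  1.386  1.017]
```

Emit:
move_arm:
  increments:
    - [0.55,-0.15,0.14,0,0,0,0]
    - [0.55,-0.15,0.14,0,0,0,0]
    - [0.55,-0.15,0.14,0,0,0,0]
    - [0.55,-0.15,0.14,0,0,0,0]
    - [0.55,-0.15,0.14,0,0,0,0]
    - [0.55,-0.15,0.14,0,0,0,0]
    - [0.55,-0.15,0.14,0.1,0,0,0]
    - [0.55,-0.15,0.14,0.1,0,0,0]
    - [0.55,-0.15,0.14,0.1,0,0,0]
    - [0.55,-0.14,0.126,0.1,0,0,0]
    - [0.55,0,0,0,0,0,0]

```text
time_s: 20.95
ee_pos: [0.4778, -0.2674, 0.1097]
eef_rot: [-3.14, 0.001, 0.124]
force: [0.4, 0.4, 0.0]
grip_width: 0.0519
grip_force: 0.0
```

Run:
```python
from ov import *
o=ctrl.get_obs();print(o['time_s'],o['eef_rot'],o['ee_pos']); print(to([.479,-.267,.06]))
w=shot('wrist'); im=w['color'].copy(); s=shot('side'); im2=s['color'].copy()
L=[(x,y,.07) for x in(-.03,.03) for y in (-.006,.006)]+[(x,.07,.061) for x in(-.055,.055)]
X=[[*(c+M@q[:2]),q[2]] for q in np.array(L)]
for p,i in((w,im),(s,im2)):
    for q in proj(p,X): cv2.circle(i,tuple(int(v) for v in q.round()),1,(0,0,255),-1)
cv2.imwrite('pics/w6.png',np.hstack([cv2.resize(im[:,110:510],(400,480)),cv2.resize(im2[280:480,170:340],(400,480))]))
```

```text
20.95 [-3.14045847e+00  1.41188221e-03  1.23880359e-01] [ 0.47782841 -0.26744555  0.10968483]
[ 0.026 -0.005  1.374]
```

View pics/w6.png

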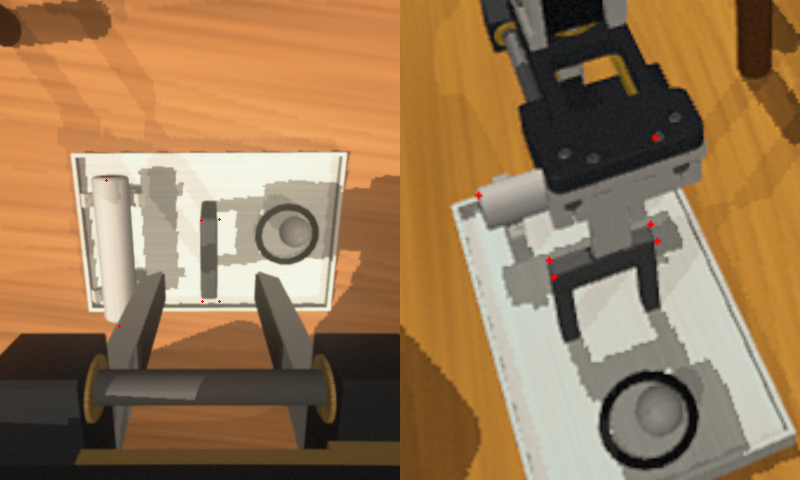

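The bar sits between the fingers at about (209,250), within about 1–2 mm of the prediction, and the bushing lies in its rests. Descending and gripping.

Emit:
move_arm:
  increments:
    - [0.55,0.02,0,0.2,0,0,0]
    - [0.55,0.02,0,0.25,0,0,0]
    - [0.55,0.005,0,0.25,0,0,0]
    - [0.55,0,0,0.25,0,0,0]
    - [0.55,0,0,0.25,0,0,0]
    - [0.55,0,0,0.17,0,0,0]
    - [0.55,0,0,0,0,0,0]
    - [0.3,0,0,0,0,0,0]
    - [0.25,0,0,0,0,0,0]
    - [0.2,0,0,0,0,0,0]
    - [0.17,0,0,0,0,0,0]
    - [0.15,0,0,0,0,0,0]
    - [0.14,0,0,0,0,0,0]
    - [0.12,0,0,0,0,0,0]
    - [0.1,0,0,0,0,0,0]
    - [0.05,0,0,0,0,0,0]
    - [0.02,0,0,0,0,0,0]
    - [0.02,0,0,0,0,0,0]
  force: 50

```text
time_s: 22.85
ee_pos: [0.481, -0.2663, 0.0421]
eef_rot: [-3.141, 0.0, 0.125]
force: [-1.2, 2.9, 3.4]
grip_width: 0.012
grip_force: 50.0
```

Bar gripped at 12 mm. Lifting gently.

Emit:
move_arm:
  increments:
    - [0,0,0,-0.02,0,0,0]
    - [0,0,0,-0.04,0,0,0]
    - [0,0,0,-0.06,0,0,0]
    - [0,0,0,-0.08,0,0,0]
    - [0,0,0,-0.08,0,0,0]
    - [0,0,0,-0.06,0,0,0]
    - [0,0,0,-0.04,0,0,0]
    - [0,0,0,-0.02,0,0,0]
    - [0,0,0,0,0,0,0]
    - [0,0,0,0,0,0,0]

```text
time_s: 23.85
ee_pos: [0.4809, -0.2664, 0.0619]
eef_rot: [-3.141, 0.0, 0.125]
force: [-0.3, -0.1, -5.2]
grip_width: 0.0118
grip_force: 50.0
```

Run:
```python
from h import *
o=ctrl.get_obs();print(o['time_s'],o['force'],o['moment'],o['grip_width'])
T=tool(); g=T[:3,3]-.019*T[:3,2]
w=shot('wrist'); im=w['color'].copy(); s=shot('side'); im2=s['color'].copy()
L=np.array([(x,y,.012-.06) for x in(-.07,.07) for y in (-.11,.11)]+[(x,.07,-.012) for x in(-.055,.055)]+[(0,-.068,-.043)])
a=o['eef_rot'][2]; X=g+L@R.from_euler('z',a).as_matrix().T
for p,i in((w,im),(s,im2)):
    for q in proj(p,X): cv2.circle(i,tuple(int(v) for v in q.round()),1,(0,0,255),-1)
cv2.imwrite('pics/w7.png',np.hstack([cv2.resize(im[:,110:510],(400,480)),cv2.resize(im2[240:480,150:350],(400,480))]))
```

```text
23.85 [-0.26091836 -0.09886392 -5.24394511] [-0.02657671  0.1546137   0.04151841] 0.01182141225909473
```

View pics/w7.png

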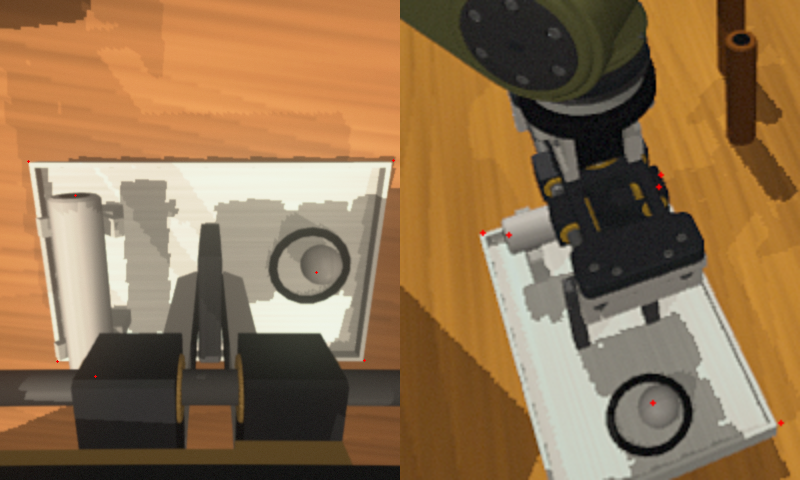

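The tray is lifted level, its corners, bushing and ball all at the predicted pixels, with the ball in its pocket. I'll raise it to carrying height.

Emit:
move_arm:
  increments:
    - [0,0,0,-0.03,0,0,0]
    - [0,0,0,-0.06,0,0,0]
    - [0,0,0,-0.09,0,0,0]
    - [0,0,0,-0.12,0,0,0]
    - [0,0,0,-0.15,0,0,0]
    - [0,0,0,-0.18,0,0,0]
    - [0,0,0,-0.18,0,0,0]
    - [0,0,0,-0.18,0,0,0]
    - [0,0,0,-0.18,0,0,0]
    - [0,0,0,-0.18,0,0,0]
    - [0,0,0,-0.18,0,0,0]
    - [0,0,0,-0.18,0,0,0]
    - [0,0,0,-0.15,0,0,0]
    - [0,0,0,-0.12,0,0,0]
    - [0,0,0,-0.09,0,0,0]
    - [0,0,0,-0.06,0,0,0]
    - [0,0,0,-0.04,0,0,0]
    - [0,0,0,-0.03,0,0,0]
    - [0,0,0,0,0,0,0]

```text
time_s: 25.85
ee_pos: [0.4811, -0.2665, 0.1721]
eef_rot: [-3.141, 0.0, 0.125]
force: [0.2, -0.8, -6.6]
grip_width: 0.0114
grip_force: 50.0
```

Emit:
move_arm:
  increments:
    - [0,0.0036,-0.02,0,0,0,0]
    - [0,0.0073,-0.04,0,0,0,0]
    - [0,0.0109,-0.06,0,0,0,0]
    - [0,0.0146,-0.08,0,0,0,0]
    - [0,0.0182,-0.1,0,0,0,0]
    - [0,0.0218,-0.12,0,0,0,0]
    - [0,0.0255,-0.14,0,0,0,0]
    - [0,0.0291,-0.16,0,0,0,0]
    - [0,0.0328,-0.18,0,0,0,0]
    - [0,0.0364,-0.2,0,0,0,0]
    - [0,0.04,-0.22,0,0,0,0]
    - [0,0.0437,-0.24,0,0,0,0]
    - [0,0.0473,-0.26,0,0,0,0]
    - [0,0.051,-0.28,0,0,0,0]
    - [0,0.0546,-0.3,0,0,0,0]
    - [0,0.0546,-0.3,0,0,0,0]
    - [0,0.0546,-0.3,0,0,0,0]
    - [0,0.0546,-0.3,0,0,0,0]
    - [0,0.0546,-0.3,0,0,0,0]
    - [0,0.0546,-0.3,0,0,0,0]

```text
time_s: 27.85
ee_pos: [0.492, -0.0673, 0.1721]
eef_rot: [-3.141, 0.0, 0.125]
force: [0.6, 0.2, -5.6]
grip_width: 0.0117
grip_force: 50.0
```

Emit:
move_arm:
  increments:
    - [0,0.0546,-0.3,0,0,0,0]
    - [0,0.0546,-0.3,0,0,0,0]
    - [0,0.0546,-0.3,0,0,0,0]
    - [0,0.0546,-0.3,0,0,0,0]
    - [0,0.0546,-0.3,0,0,0,0]
    - [0,0.0546,-0.3,0,0,0,0]
    - [0,0.0546,-0.3,0,0,0,0]
    - [0,0.0546,-0.3,0,0,0,0]
    - [0,0.0546,-0.3,0,0,0,0]
    - [0,0.0546,-0.3,0,0,0,0]
    - [0,0.0546,-0.3,0,0,0,0]
    - [0,0.0546,-0.3,0,0,0,0]
    - [0,0.0546,-0.3,0,0,0,0]
    - [0,0.051,-0.28,0,0,0,0]
    - [0,0.0473,-0.26,0,0,0,0]
    - [0,0.0437,-0.24,0,0,0,0]
    - [0,0.04,-0.22,0,0,0,0]
    - [0,0.0364,-0.2,0,0,0,0]
    - [0,0.0346,-0.19,0,0,0,0]
    - [0,0.0328,-0.18,0,0,0,0]

```text
time_s: 29.85
ee_pos: [0.5073, 0.2097, 0.1722]
eef_rot: [-3.141, 0.0, 0.125]
force: [0.1, -0.2, -6.1]
grip_width: 0.0113
grip_force: 50.0
```

Emit:
move_arm:
  increments:
    - [0,0.0291,-0.16,0,0,0,0]
    - [0,0.0255,-0.14,0,0,0,0]
    - [0,0.0218,-0.12,0,0,0,0]
    - [0,0.0182,-0.1,0,0,0,0]
    - [0,0.0146,-0.08,0,0,0,0]
    - [0,0.0109,-0.06,0,0,0,0]
    - [0,0.0073,-0.04,0,0,0,0]
    - [0,0.0036,-0.02,0,0,0,0]
    - [0,0,0,0,0,0,0]
    - [0,0,0,0,0,0,0]
    - [0,0,0,0,0,0,0]

```text
time_s: 30.95
ee_pos: [0.5093, 0.2454, 0.1722]
eef_rot: [-3.141, 0.0, 0.125]
force: [0.7, 0.1, -5.0]
grip_width: 0.0115
grip_force: 50.0
```

Run:
```python
from h import *
o=ctrl.get_obs();print(o['time_s'],o['ee_pos'],o['eef_rot'],o['force'],o['moment'],o['grip_width'],np.abs(o['joint_vel']).max())
T=tool(); g=T[:3,3]-.019*T[:3,2]; Rz=R.from_euler('z',o['eef_rot'][2])
for n in ('wrist','side'):
    p=shot(n)
    for k,l in (('ball_center',(0,-.068,-.043)),('bushing_center',(0,.07,-.012)),('tray',(0,0,-.055))):
        print(n,k,'exp',proj(p,g+Rz.apply(l)).round()[0],[(round(d['conf'],2),np.round(d['centre'][::-1]),d['mask'].sum()) for d in ctrl.cut_out(k,p)[:2]])
        if k=='ball_center':
            print([Rz.inv().apply(at(p,d['centre'],g[2]-.043)-g).round(3) for d in ctrl.cut_out(k,p)[:2]])
    if n=='wrist':
        m=ctrl.cut_out('tray',p)[0]['mask']; print([x for x in proj(p,g+Rz.apply([(x,y,-.048) for x in(-.07,.07) for y in(-.11,.11)])).round()]); r,c=np.nonzero(m); print('tray box',c.min(),c.max(),r.min(),r.max())
```

```text
30.95 [0.50928819 0.24537611 0.17222936] [-3.14128408e+00  2.96108544e-04  1.24856688e-01] [ 0.73276145  0.09837244 -4.99958457] [-0.11440343  0.14366417 -0.01894466] 0.011494605373362821 0.0028999102370807226
wrist ball_center exp [425. 272.] [(0.71, array([430., 264.]), np.int64(1316))]
[array([ 0.005, -0.07 , -0.043])]
wrist bushing_center exp [196. 293.] [(0.82, array([189., 268.]), np.int64(7948)), (0.62, array([613., 129.]), np.int64(1560))]
wrist tray exp [321. 265.] [(0.62, array([340., 235.]), np.int64(48464))]
[array([474., 360.]), array([167., 361.]), array([503., 160.]), array([138., 161.])]
tray box 139 500 160 362
side ball_center exp [230. 164.] [(0.5, array([233., 163.]), np.int64(149))]
[array([ 0.004, -0.069, -0.043])]
side bushing_center exp [211. 120.] [(0.97, array([314., 243.]), np.int64(543)), (0.58, array([316., 285.]), np.int64(866))]
side tray exp [222. 153.] [(0.97, array([218., 154.]), np.int64(4049))]
```

```bash
python3 -c "
from station import ctrl
print(ctrl.hand_in())"
```

```text
the job is handed in; nothing more can be done
None
```

The job is handed in: the bushing lies in the tray's rests, the ball is in its pocket, and the gripper holds the tray still and level over the plate's middle, about 10 cm above the stone, after about 31 of the 56 s (I viewed 11 pictures, one over the limit of 10).

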